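# Sort mounted specimens and tee castings into a case and lock its quarter-turn stud

## Task

Put the samples that lie on the blue mat away in the open sample case: the round mounted specimens go into the compartment that already holds a round one, the T-shaped castings into the compartment that already holds a tee. When all are in, shut the lid, turn the wing stud on it clockwise until the wing points straight from the front edge to the hinge so that its bar lines up with the slot beneath, push it fully in and, still pushing, lock it with a further full quarter turn clockwise. Leave the filter ring and the dust cap where they are.

Things in the scene. Friction and masses are not known exactly. Their poses are not given: they have to be found in the camera images.
- case: Open grey metal sample case fixed to the desk, 169 (x) x 172 (y) x 45 mm high, walls and floor 4 mm. Origin at the centre of its underside, z up, +x towards the hinge side, -x the front. A wall at x = -45 mm parts off a latch bay in front; behind it lie two compartments, left (+y) and right (-y). The walls between them reach z = 38 mm. It also carries the lid and stud.
- bay_left (a point): Centre of the floor of the left (+y) compartment, 4 mm above the desk; axes as the case. Clear space 124 mm along x (62 mm either way) by 80 mm along y. The lid, open, leans back from the +x end.
- bay_right (a point): The same for the right (-y) compartment.
- slot (a point): Centre of the slot in the steel striker plate in the latch bay, on the plate's top, 39 mm above the desk, straight below the stud when the lid is shut. Axes as the case; the slot is 28 mm along x by 8.5 mm along y, the plate 4 mm thick.
- lid_hinge (a point): Middle of the lid's hinge axis, which runs along this frame's y on the case's far rim, 45 mm above the desk; axes as the case.
- lid (a joint): Angle of the lid, rad: 0 shut (lies on the rim), grows as it opens, at most 2.1; starts at 1.65 to 1.85, leaning back past upright. A clear pane in a metal frame, 169 mm from hinge to free edge, 172 mm wide, 6 mm thick. The hinge is stiff (0.22 N m): the lid stays where it is left and must be pushed all the way shut; 1 to 3 N at its free edge move it.
- lid_edge (a point): Middle of the lid's free edge, on its outer face (the upper one when shut), 169 mm from the hinge.
- stud_grip (a point): Centre of the stud's wing, a flat upright steel grip 36 mm long, 8 mm thick, 20 mm tall. Frame: x across the thickness, y along the wing, z along the stud, out of the lid. With the lid shut and the stud up it is 77 mm above the desk (26 mm above the lid's outer face; wing's lower edge 16 mm above that face), 148 mm in front of the hinge and in the middle of the lid's width.
- stud_turn (a joint): Turn of the stud, rad, growing clockwise seen from outside the lid, from stop 0 (wing parallel to the lid's front edge) to stop 3.2; starts at 0.2 to 1.15. The cross bar under the lid (24 x 5 mm) is parallel to the wing. At 1.57 (within about 0.12) it lines up with the slot; locked is a quarter turn on, about 3.14. 0.03 N m of friction; stays where it is left.
- stud_push (a joint): How far the stud is pushed in, m: 0 out, at most 0.0125. A spring pushes it out (2 N when out, 5.5 N fully in). Out of line with the slot it stops on the striker plate after about 1.5 mm. From about 0.0095 on the bar is below the plate and can turn; turned over 0.3 rad past the slot it catches under the plate and stays in (about 0.009) when let go.
- specimen_5: Round specimen of 25 mm diameter, 12 mm high, that already lies in one of the compartments, near the hinge side, and marks it as the one for round specimens. Origin at the centre of its underside.
- cast_tee_small: Small T-shaped casting, 24 x 26 x 8 mm, that already lies in the other compartment, near the hinge side, and marks it as the one for tees. Origin at the centre of its underside.
- specimen_0: Round metallographic specimen (a moulded plug, flat faces), diameter 30 mm, height 19 mm; lies flat on the mat to begin with, may be absent. Origin at the centre of its underside, z up.
- specimen_1: Round metallographic specimen (a moulded plug, flat faces), diameter 25 mm, height 14 mm; lies flat on the mat to begin with, may be absent. Origin at the centre of its underside, z up.
- specimen_3: Round metallographic specimen (a moulded plug, flat faces), diameter 25 mm, height 14 mm; lies flat on the mat to begin with, may be absent. Origin at the centre of its underside, z up.
- cast_tee_iron: T-shaped sawn metal casting, grey, flat on the mat at first, may be absent. 32 (x) x 35 (y) x 10 mm high. Origin at the centre of its underside: the crossbar spans x +2 to +16 mm and y -18 to +18 mm, the stem x -16 to +2 mm and y -6 to +6 mm. Can be gripped across the stem (12 mm) or over the ends of the crossbar (35 mm).
- cast_tee_bronze: T-shaped sawn metal casting, brown, flat on the mat at first, may be absent. 32 (x) x 35 (y) x 10 mm high. Origin at the centre of its underside: the crossbar spans x +2 to +16 mm and y -18 to +18 mm, the stem x -16 to +2 mm and y -6 to +6 mm. Can be gripped across the stem (12 mm) or over the ends of the crossbar (35 mm).
- mouse_pad: Thin blue mat on the desk, 178 mm (x) x 205 mm (y), 3 mm thick, on which the samples lie. Origin at the centre of its underside.
- filter_ring: Bystander on the mat: flat round filter in a black ring, diameter 40 mm, height 8 mm. Not a sample, leave it. Origin at the centre of its underside.
- dust_cap: Bystander on the desk to the right of the mat: black round cap, diameter 34 mm, height 17 mm. Not a sample, leave it. Origin at the centre of its underside.
Mind the look-alikes: they are no part of the job. Leave any orange or yellow look-alike of the cast_tee_iron alone.

How it is judged:
On the way, in this order (a step that is already met when the one before it is completed fails the run):
1. all samples lie in their compartments and the lid is still open (((x of specimen_5 in the frame of case between -0.041 and 0.079 m and z of specimen_5 in the frame of case between -0.002 and 0.032 m and y of specimen_5 in the frame of case between 0.004 and 0.081 m and x of specimen_0 in the frame of case between -0.041 and 0.079 m and z of specimen_0 in the frame of case between -0.002 and 0.032 m and y of specimen_0 in the frame of case between 0.004 and 0.081 m) or (x of specimen_5 in the frame of case between -0.041 and 0.079 m and z of specimen_5 in the frame of case between -0.002 and 0.032 m and y of specimen_5 in the frame of case between -0.081 and -0.004 m and x of specimen_0 in the frame of case between -0.041 and 0.079 m and z of specimen_0 in the frame of case between -0.002 and 0.032 m and y of specimen_0 in the frame of case between -0.081 and -0.004 m)) and ((x of specimen_5 in the frame of case between -0.041 and 0.079 m and z of specimen_5 in the frame of case between -0.002 and 0.032 m and y of specimen_5 in the frame of case between 0.004 and 0.081 m and x of specimen_1 in the frame of case between -0.041 and 0.079 m and z of specimen_1 in the frame of case between -0.002 and 0.032 m and y of specimen_1 in the frame of case between 0.004 and 0.081 m) or (x of specimen_5 in the frame of case between -0.041 and 0.079 m and z of specimen_5 in the frame of case between -0.002 and 0.032 m and y of specimen_5 in the frame of case between -0.081 and -0.004 m and x of specimen_1 in the frame of case between -0.041 and 0.079 m and z of specimen_1 in the frame of case between -0.002 and 0.032 m and y of specimen_1 in the frame of case between -0.081 and -0.004 m)) and ((x of specimen_5 in the frame of case between -0.041 and 0.079 m and z of specimen_5 in the frame of case between -0.002 and 0.032 m and y of specimen_5 in the frame of case between 0.004 and 0.081 m and x of specimen_3 in the frame of case between -0.041 and 0.079 m and z of specimen_3 in the frame of case between -0.002 and 0.032 m and y of specimen_3 in the frame of case between 0.004 and 0.081 m) or (x of specimen_5 in the frame of case between -0.041 and 0.079 m and z of specimen_5 in the frame of case between -0.002 and 0.032 m and y of specimen_5 in the frame of case between -0.081 and -0.004 m and x of specimen_3 in the frame of case between -0.041 and 0.079 m and z of specimen_3 in the frame of case between -0.002 and 0.032 m and y of specimen_3 in the frame of case between -0.081 and -0.004 m)) and ((x of cast_tee_small in the frame of case between -0.041 and 0.079 m and z of cast_tee_small in the frame of case between -0.002 and 0.032 m and y of cast_tee_small in the frame of case between 0.004 and 0.081 m and x of cast_tee_iron in the frame of case between -0.041 and 0.079 m and z of cast_tee_iron in the frame of case between -0.002 and 0.032 m and y of cast_tee_iron in the frame of case between 0.004 and 0.081 m) or (x of cast_tee_small in the frame of case between -0.041 and 0.079 m and z of cast_tee_small in the frame of case between -0.002 and 0.032 m and y of cast_tee_small in the frame of case between -0.081 and -0.004 m and x of cast_tee_iron in the frame of case between -0.041 and 0.079 m and z of cast_tee_iron in the frame of case between -0.002 and 0.032 m and y of cast_tee_iron in the frame of case between -0.081 and -0.004 m)) and ((x of cast_tee_small in the frame of case between -0.041 and 0.079 m and z of cast_tee_small in the frame of case between -0.002 and 0.032 m and y of cast_tee_small in the frame of case between 0.004 and 0.081 m and x of cast_tee_bronze in the frame of case between -0.041 and 0.079 m and z of cast_tee_bronze in the frame of case between -0.002 and 0.032 m and y of cast_tee_bronze in the frame of case between 0.004 and 0.081 m) or (x of cast_tee_small in the frame of case between -0.041 and 0.079 m and z of cast_tee_small in the frame of case between -0.002 and 0.032 m and y of cast_tee_small in the frame of case between -0.081 and -0.004 m and x of cast_tee_bronze in the frame of case between -0.041 and 0.079 m and z of cast_tee_bronze in the frame of case between -0.002 and 0.032 m and y of cast_tee_bronze in the frame of case between -0.081 and -0.004 m)) and value of joint lid above 0.5 rad), for 0.2 s.
2. with the lid shut, the stud is in line with the slot and pushed fully in (value of joint lid below 0.04 rad and value of joint stud_push above 0.0085 m), for 0.1 s.
At the end, for the whole second after the job is handed in: Every round specimen lies in the compartment with specimen_5 and every tee in the one with cast_tee_small (origins inside the compartment, below z = 32 mm of the case), the lid is shut (under 0.04 rad), the stud is in (over 7.5 mm) and turned past 2.8 rad (((x of specimen_5 in the frame of case between -0.041 and 0.079 m and z of specimen_5 in the frame of case between -0.002 and 0.032 m and y of specimen_5 in the frame of case between 0.004 and 0.081 m and x of specimen_0 in the frame of case between -0.041 and 0.079 m and z of specimen_0 in the frame of case between -0.002 and 0.032 m and y of specimen_0 in the frame of case between 0.004 and 0.081 m) or (x of specimen_5 in the frame of case between -0.041 and 0.079 m and z of specimen_5 in the frame of case between -0.002 and 0.032 m and y of specimen_5 in the frame of case between -0.081 and -0.004 m and x of specimen_0 in the frame of case between -0.041 and 0.079 m and z of specimen_0 in the frame of case between -0.002 and 0.032 m and y of specimen_0 in the frame of case between -0.081 and -0.004 m)) and ((x of specimen_5 in the frame of case between -0.041 and 0.079 m and z of specimen_5 in the frame of case between -0.002 and 0.032 m and y of specimen_5 in the frame of case between 0.004 and 0.081 m and x of specimen_1 in the frame of case between -0.041 and 0.079 m and z of specimen_1 in the frame of case between -0.002 and 0.032 m and y of specimen_1 in the frame of case between 0.004 and 0.081 m) or (x of specimen_5 in the frame of case between -0.041 and 0.079 m and z of specimen_5 in the frame of case between -0.002 and 0.032 m and y of specimen_5 in the frame of case between -0.081 and -0.004 m and x of specimen_1 in the frame of case between -0.041 and 0.079 m and z of specimen_1 in the frame of case between -0.002 and 0.032 m and y of specimen_1 in the frame of case between -0.081 and -0.004 m)) and ((x of specimen_5 in the frame of case between -0.041 and 0.079 m and z of specimen_5 in the frame of case between -0.002 and 0.032 m and y of specimen_5 in the frame of case between 0.004 and 0.081 m and x of specimen_3 in the frame of case between -0.041 and 0.079 m and z of specimen_3 in the frame of case between -0.002 and 0.032 m and y of specimen_3 in the frame of case between 0.004 and 0.081 m) or (x of specimen_5 in the frame of case between -0.041 and 0.079 m and z of specimen_5 in the frame of case between -0.002 and 0.032 m and y of specimen_5 in the frame of case between -0.081 and -0.004 m and x of specimen_3 in the frame of case between -0.041 and 0.079 m and z of specimen_3 in the frame of case between -0.002 and 0.032 m and y of specimen_3 in the frame of case between -0.081 and -0.004 m)) and ((x of cast_tee_small in the frame of case between -0.041 and 0.079 m and z of cast_tee_small in the frame of case between -0.002 and 0.032 m and y of cast_tee_small in the frame of case between 0.004 and 0.081 m and x of cast_tee_iron in the frame of case between -0.041 and 0.079 m and z of cast_tee_iron in the frame of case between -0.002 and 0.032 m and y of cast_tee_iron in the frame of case between 0.004 and 0.081 m) or (x of cast_tee_small in the frame of case between -0.041 and 0.079 m and z of cast_tee_small in the frame of case between -0.002 and 0.032 m and y of cast_tee_small in the frame of case between -0.081 and -0.004 m and x of cast_tee_iron in the frame of case between -0.041 and 0.079 m and z of cast_tee_iron in the frame of case between -0.002 and 0.032 m and y of cast_tee_iron in the frame of case between -0.081 and -0.004 m)) and ((x of cast_tee_small in the frame of case between -0.041 and 0.079 m and z of cast_tee_small in the frame of case between -0.002 and 0.032 m and y of cast_tee_small in the frame of case between 0.004 and 0.081 m and x of cast_tee_bronze in the frame of case between -0.041 and 0.079 m and z of cast_tee_bronze in the frame of case between -0.002 and 0.032 m and y of cast_tee_bronze in the frame of case between 0.004 and 0.081 m) or (x of cast_tee_small in the frame of case between -0.041 and 0.079 m and z of cast_tee_small in the frame of case between -0.002 and 0.032 m and y of cast_tee_small in the frame of case between -0.081 and -0.004 m and x of cast_tee_bronze in the frame of case between -0.041 and 0.079 m and z of cast_tee_bronze in the frame of case between -0.002 and 0.032 m and y of cast_tee_bronze in the frame of case between -0.081 and -0.004 m)) and value of joint lid below 0.04 rad and value of joint stud_turn above 2.8 rad and value of joint stud_push above 0.0075 m); the robot touches nothing.
It fails at once if the filter ring or the dust cap is moved more than 3 cm (distance of any of filter_ring, dust_cap from where it was at the start of the episode above 0.03 m).
Of specimen_0, specimen_1, specimen_3, cast_tee_iron, cast_tee_bronze only 4 to 5 are there at a start; the rules pass over those that are not, and their reading is None.
At some moment in a run one of specimen_0, specimen_1, specimen_3, cast_tee_iron, cast_tee_bronze may be knocked a few centimetres aside while the robot is not near it.
Once in a run the grip may slacken for a moment while it holds something.
It also fails if it takes over 192 s, if anything falls off the work surface, if the arm or the gripper's body presses on something with over 40 N, if the wrist force passes 120 N, or if a joint passes its speed limit or range.

## Robot

A 7-joint arm with a two-finger parallel gripper is mounted at the origin on a cart in front of the work surface, level with it; the furniture and walls round the work are solid. World frame = base frame: x ahead of the robot, y to its left, z up, the work surface at z = 0. Lengths are in m, angles in rad, forces in N, time in s.
With the tool pointing down it reaches from about 0.4 to 0.85 m from the base axis. Payload 4.4 kg.
Tool frame: the origin (TCP) lies on the centre line of the jaws, within the pads' length; the fingertips stand 25 mm ahead of it and the grasp point (between the pads) lies 6 mm ahead of it; z points along the fingers, y is the line along which they close (so a half turn about z gives the same grasp; the last joint's range is limited). The gripper opens to 94 mm and grips with 3 to 60 N. Pads are 16 mm wide; open, the fingers measure 119 mm over their backs; the gripper's body (75 mm by 177 mm) begins 78 mm behind the grasp point.
Start: joints at [1.229, 0.628, 0.038, 1.517, -0.027, 0.996, -0.02], TCP at [0.177, -0.625, 0.23] pointing down, gripper open.
Joint ranges: [-3.06, 3.06], [-0.37, 2.12], [-1.25, 1.32], [0.18, 2.47], [-1.1, 4.24], [0.23, 1.98], [-2.94, 2.94]. Speed limits (rad/s): [2.57, 2.57, 3.14, 3.14, 3.14, 3.14, 3.14].

## Interface

Orientations are given as a unit quaternion [x, y, z, w].
In Python, from cell import robot, eyes gives the robot as it stands. The module is installed in compiled form; this text tells all that it offers.
- The arm moves only by the tool move_arm, never from a script. Its argument "rows" is a list that holds one entry, the list of rows, each a list of 6 numbers: the shift along the world's x, y, z in cm, then the turn, a rotation vector about the world's x, y, z in rad. In form: [[[dx, dy, dz, ax, ay, az], ...]]. A call has 1 to 12 rows; each row is the pose to reach, as a shift and turn from the pose commanded when the call began; what a row does not reach only later rows make up. A row lasts 1/10 s, in which the tool goes at most 50 mm and 8.59 degrees, less where a joint would pass 70% of its speed; a pose out of reach is approached as far as the arm can. A call with a gripper value outside its range is refused whole. "fingers" is the finger opening in cm, from 0 to 9.4, set as the call begins (left out, the last holds). The fingers move at their own pace and stop on an object; the grip force is fixed at half the most. Time passes only in rows, so rows that repeat a pose let the fingers close. It gives the time, the measured TCP pose, the force, the opening and the grip force at its end, in the units of the state.
- robot.sense(): the state, without advancing time (a new reading comes with each control period).
- eyes.snapshot(name): name is "side" or "top" or "wrist"; returns (picture, depth): 480x640x3 uint8, red, green, blue; 480x640 float32, m along the optical axis (not along the pixel's ray), 0 where there is no reading.
- eyes.camera_model(name): a dict with "vfov" (degrees; the focal length in pixels is half the picture's height over the tangent of half this angle, whatever the lens; pixels are square), "cx", "cy" (the principal point, pixels), "rvec" (rotation vector, rad) and "tvec" (3), from world to camera coordinates, as OpenCV has them. Camera axes: x right, y down, z forward; pixel columns grow to the right and rows downward; lengths in m; the calibration is good to about 2 mm. A picture is of the moment at which its call begins: read the wrist's pose just before it. camera_model takes no time and is no camera call; for the wrist camera it gives the pose at the moment of the call.
- robot.sign_off(): hands the job in; it is judged then, once.
Trained networks look in the newest picture that a camera, given by its name, has taken for a name from the list of things; names that differ only in an ending like _2 or _b are one class to them, and where a whole thing is asked for, a point or a joint stands for the part that bears it (a point fixed in the world has none). Each returns a list of dicts, best first, with "score" (0 to 1); they miss things now and then, are a little off and sometimes report something else, mostly with a low value. They report only what shows in the picture. A call takes as long as a camera call. They do not tell look-alikes from the thing itself.
- eyes.search_frame(camera, thing): "at" ([row, column] in pixels, amid what is visible of it).
- eyes.silhouettes(camera, thing): "mask" (480x640 bool, what is visible of it) and "at" ([row, column] in pixels, amid what is visible of it).
- eyes.tip_of(camera, thing): "at" ([row, column] in pixels: a listed point, or the origin of a listed thing).
The state is a dict: "t": time; "joint_pos": joint angles; "qd": joint speeds; "joint_torque": joint torques, N m; "tool_pos": TCP position; "orientation": TCP orientation; "ft_force": force on the tool from outside, world axes, zero at the start; "wrist_torque": the same for the moment, N m; "opening": finger opening in m; "grasp_force": force on a finger pad.
Only numpy, scipy, OpenCV 4.12 (cv2) and the standard library are available. Lean on these libraries where they do the work, as an engineer would, in place of code of your own. Each camera call takes 0.05 s, during which the arm holds its last target. There are 200 camera calls.

## Working session

There is one attempt and no reset: what is moved stays moved. The work goes in short steps, Python scripts to look and compute and a tool call to move; the robot and the scene stay as the last step left them, time stands still between calls to the robot, and variables do not carry over. Pictures are saved under pics/ and viewed, at most 14 in all, crops included, and the job is handed in when it is done.

Besides the shell and the picture viewer there is one more tool, called after "Emit:" in YAML: its name, and indented under it one key for each argument. move_arm: Moves the arm, as the interface text tells. Its arguments: {"type":"object","properties":{"rows":{"type":"array"},"fingers":{"type":"number"}},"required":["rows"]}

```bash
mkdir -p pics
cat > h.py <<'E'
import numpy as np, cv2
from cell import robot, eyes
from scipy.spatial.transform import Rotation as R
def snap(n):
    m=eyes.camera_model(n); p,d=eyes.snapshot(n); return p,d,m
def K(m):
    f=240/np.tan(np.radians(m["vfov"])/2); return f
def world(m,r,c,z=None,depth=None):
    f=K(m); ray=np.array([(c-m["cx"])/f,(r-m["cy"])/f,1.])
    Rm=R.from_rotvec(np.ravel(m["rvec"])).as_matrix(); t=np.ravel(m["tvec"])
    o=-Rm.T@t; d=Rm.T@ray
    if depth is not None: return o+d*depth
    return o+d*(z-o[2])/d[2]
def pix(m,p):
    f=K(m); q=R.from_rotvec(np.ravel(m["rvec"])).as_matrix()@np.array(p)+np.ravel(m["tvec"])
    return q[1]/q[2]*f+m["cy"], q[0]/q[2]*f+m["cx"]
def save(n,p): cv2.imwrite("pics/"+n+".png",p[:,:,::-1])
E
python3 - <<'E'
from h import *
s=robot.sense(); print({k:np.round(s[k],3).tolist() for k in s})
for n in("top","side"):
    p,d,m=snap(n); save(n+"0",p); print(n,m["vfov"],m["cx"],m["cy"],-R.from_rotvec(np.ravel(m["rvec"])).as_matrix().T@np.ravel(m["tvec"]))
    if n=="top":
        for th in ["case","mouse_pad","specimen_0","specimen_1","specimen_5","cast_tee_iron","cast_tee_bronze","cast_tee_small","filter_ring","dust_cap","lid","stud_grip"]:
            for x in eyes.silhouettes(n,th)[:6]:
                k=x["mask"]; z=np.median(d[k]); r,c=x["at"]; print(th,round(x["score"],2),np.round(x["at"]),k.sum(),np.round(world(m,r,c,depth=z),3))
E
```

```text
{'t': 0.0, 'joint_pos': [1.229, 0.629, 0.038, 1.518, -0.027, 0.996, -0.02], 'qd': [-0.001, 0.0, 0.0, -0.001, 0.002, -0.001, -0.001], 'joint_torque': [-0.0, -54.972, 1.143, -18.663, -0.052, 0.024, 0.0], 'tool_pos': [0.177, -0.625, 0.23], 'orientation': [0.991, 0.137, -0.0, -0.001], 'ft_force': [0.031, 0.352, -0.132], 'wrist_torque': [-0.012, 0.018, -0.032], 'grasp_force': 0.0, 'opening': 0.094}
top 42.27297594186422 309.4061018741756 241.05662196497835 [0.47970669 0.18023384 1.05686999]
case 0.78 [241. 214.] 16306 [0.555 0.354 0.025]
mouse_pad 0.18 [245. 366.] 444 [0.544 0.101 0.009]
specimen_0 0.6 [245. 318.] 246 [0.545 0.181 0.022]
specimen_0 0.54 [297. 330.] 168 [0.459 0.163 0.018]
specimen_0 0.52 [230. 193.] 180 [0.576 0.392 0.016]
specimen_0 0.46 [293. 405.] 155 [0.462 0.039 0.018]
specimen_1 0.6 [245. 318.] 246 [0.545 0.181 0.022]
specimen_1 0.54 [297. 330.] 168 [0.459 0.163 0.018]
specimen_1 0.52 [230. 193.] 180 [0.576 0.392 0.016]
specimen_1 0.46 [293. 405.] 155 [0.462 0.039 0.018]
specimen_5 0.6 [245. 318.] 246 [0.545 0.181 0.022]
specimen_5 0.54 [297. 330.] 168 [0.459 0.163 0.018]
specimen_5 0.52 [230. 193.] 180 [0.576 0.392 0.016]
specimen_5 0.46 [293. 405.] 155 [0.462 0.039 0.018]
cast_tee_iron 0.8 [299. 360.] 215 [0.454 0.113 0.013]
cast_tee_iron 0.73 [197. 306.] 223 [0.629 0.199 0.01 ]
cast_tee_iron 0.68 [161. 267.] 201 [0.691 0.265 0.01 ]
cast_tee_bronze 0.71 [240. 400.] 232 [0.551 0.043 0.014]
cast_tee_bronze 0.27 [232. 245.] 156 [0.571 0.305 0.011]
cast_tee_small 0.7 [232. 244.] 106 [0.57  0.305 0.011]
cast_tee_small 0.5 [242. 401.] 196 [0.547 0.042 0.013]
filter_ring 0.81 [246. 364.] 413 [0.543 0.104 0.01 ]
dust_cap 0.88 [300. 454.] 357 [ 0.449 -0.043  0.016]
stud_grip 0.78 [159. 204.] 243 [0.661 0.34  0.19 ]
side 51.27757749678847 313.9350442012113 249.2119378988639 [ 0.28570178 -0.63493733  0.63006761]
```

View pics/top0.png

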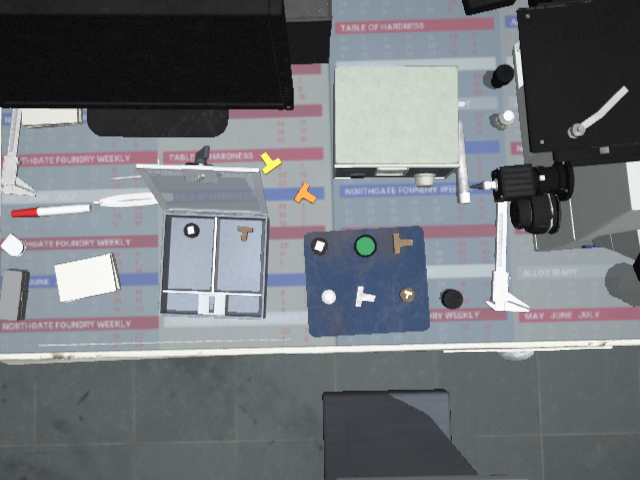

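Run:
```python
from h import *
p=cv2.imread("pics/top0.png")[140:330,150:470]; cv2.imwrite("pics/top0c.png",cv2.resize(p,None,fx=2.5,fy=2.5,interpolation=cv2.INTER_CUBIC))
```

```text
(no output)
```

View pics/top0c.png

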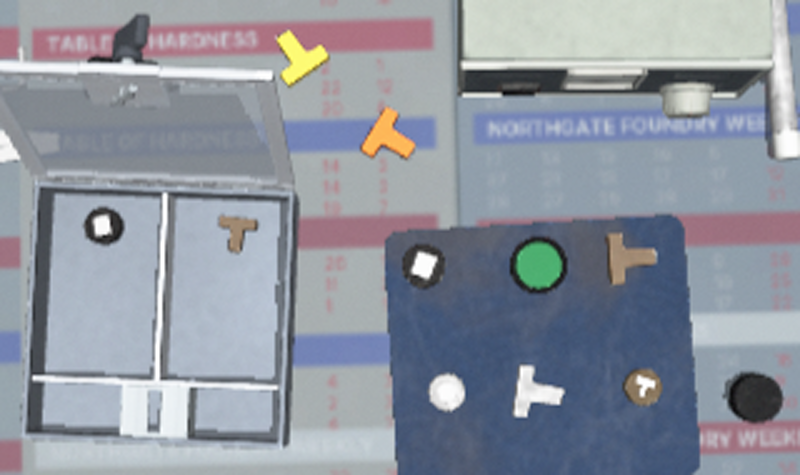

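The top view shows these:
- **Rounds:** black/white at (319,245), white at (329,297) and brown at (407,295).
- **Tees:** iron at (364,297) and bronze at (402,242).
- **Left alone:** filter ring (364,246) and dust cap (454,300). Tee look-alikes are yellow (270,162) and orange (306,194), both off the mat.
- **Case:** the left compartment (190,230) holds the round, the right one (245,232) the tee.

The crop confirms all five samples on the mat, so I'll move over it now.

Emit:
move_arm:
  rows:
    - [[16,36,6,0,0,0],[16,36,6,0,0,0],[16,36,6,0,0,0],[16,36,6,0,0,0],[16,36,6,0,0,0],[16,36,6,0,0,0],[16,36,6,0,0,0],[16,36,6,0,0,0],[16,36,6,0,0,0],[16,36,6,0,0,0],[16,36,6,0,0,0],[16,36,6,0,0,0]]

```text
t: 1.9
tool_pos: [0.3362, -0.2668, 0.2902]
orientation: [0.991, 0.136, -0.0, 0.0]
ft_force: [0.6, -0.9, -0.2]
opening: 0.0939
grasp_force: 0.0
```

Run:
```python
from h import *
m=eyes.camera_model("top")
for nm,c,r,z in [("div hinge",216.8,216.8,.038),("div front",212,292,.038),("rimFL",160,312.8,.045),("rimFR",263.2,318.8,.045),("rimBR",267.5,216,.045),("rimBL",163.5,212,.045),("slot",210.5,304,.039)]:
    print(nm,np.round(world(m,r,c,z),4))
s=robot.sense();print(s["tool_pos"],s["joint_pos"],s["t"])
```

```text
div hinge [0.5949 0.3474 0.038 ]
div front [0.4711 0.357  0.038 ]
rimFL [0.4395 0.441  0.045 ]
rimFR [0.4259 0.2731 0.045 ]
rimBR [0.5933 0.2628 0.045 ]
rimBL [0.6043 0.434  0.045 ]
slot [0.4516 0.3595 0.039 ]
[ 0.33620406 -0.26680421  0.29023814] [ 0.62978669  0.23528781 -0.03066709  2.01068994  0.00973563  0.89611931
 -0.70420693] 1.9
```

Emit:
move_arm:
  rows:
    - [[16,36,3,0,0,-0.1],[16,36,3,0,0,-0.2],[16,36,3,0,0,-0.275],[16,36,3,0,0,-0.275],[16,36,3,0,0,-0.275],[16,36,3,0,0,-0.275],[16,36,3,0,0,-0.275],[16,36,3,0,0,-0.275],[16,36,3,0,0,-0.275],[16,36,3,0,0,-0.275],[16,36,3,0,0,-0.275],[16,36,3,0,0,-0.275]]

```text
t: 3.1
tool_pos: [0.4968, 0.0923, 0.3203]
orientation: [1.0, -0.001, -0.0, 0.0]
ft_force: [1.0, -0.4, 0.0]
opening: 0.0942
grasp_force: 0.0
```

```bash
cat >> h.py <<'E'
def find(n="wrist",things=("specimen_0","cast_tee_iron","cast_tee_bronze","filter_ring")):
    p,d,m=snap(n); out=[]
    for th in things:
        for x in eyes.silhouettes(n,th)[:6]:
            k=x["mask"]; zc=np.median(d[k]); r,c=x["at"]; w=world(m,r,c,depth=zc)
            ys,xs=np.nonzero(k); ztop=w[2]
            P=np.array([world(m,a,b,ztop)[:2] for a,b in zip(ys,xs)])
            # keep points, min-area rect in world mm
            (cx,cy),(a,b),ang=cv2.minAreaRect((P*1000).astype(np.float32))
            print(th,round(x["score"],2),np.round(x["at"]),"z",round(ztop,3),"mean",np.round(P.mean(0),4),"rect",round(cx,1),round(cy,1),round(a),round(b),round(ang,1),"col",p[k].mean(0).astype(int))
    return p,d,m
E
python3 - <<'E'
from h import *
s=robot.sense();print(s["tool_pos"],s["joint_pos"],s["t"])
p,d,m=find(); save("w1",p)
E
```

```text
[0.496782   0.09232918 0.32030152] [-0.09616762  0.32627605 -0.1946291   1.78317697  0.07280434  1.03987878
 -1.8913196 ] 3.1
specimen_0 0.97 [225. 368.] z 0.015 mean [0.4593 0.0349] rect 459.2 34.7 27 23 27.3 col [151 135 118]
specimen_0 0.92 [228. 248.] z 0.015 mean [0.4592 0.164 ] rect 459.4 164.0 24 28 44.8 col [189 188 192]
specimen_0 0.83 [152. 230.] z 0.021 mean [0.5435 0.1771] rect 543.6 177.3 30 32 43.5 col [79 78 83]
specimen_0 0.79 [121.  21.] z 0.014 mean [0.5759 0.3912] rect 575.6 391.3 31 25 83.7 col [ 98  97 101]
cast_tee_iron 0.75 [ 65. 210.] z 0.009 mean [0.6311 0.1994] rect 629.3 196.0 35 34 58.3 col [230 156  23]
cast_tee_iron 0.73 [230. 300.] z 0.012 mean [0.4579 0.1062] rect 457.2 102.4 33 35 81.6 col [206 206 212]
cast_tee_bronze 0.77 [147. 358.] z 0.012 mean [0.5452 0.0424] rect 544.8 38.4 34 33 1.1 col [159 134 115]
filter_ring 0.92 [151. 304.] z 0.007 mean [0.5417 0.1006] rect 541.3 100.7 39 39 89.8 col [35 93 65]
```

View pics/w1.png

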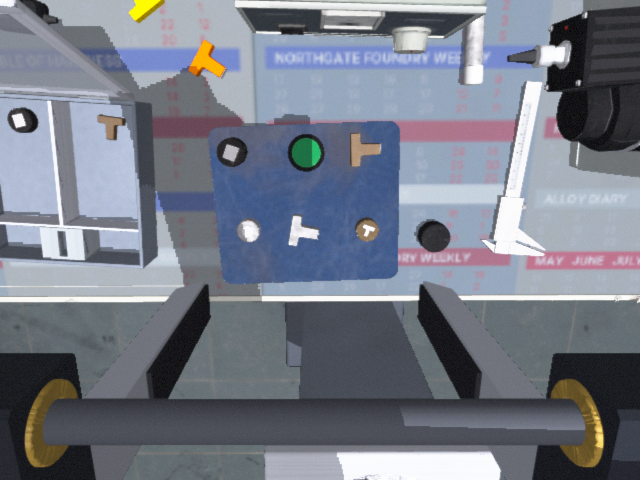

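The wrist view shows all five samples clearly: rounds (368,225), (248,228), (230,152), iron tee (300,230), bronze tee (358,147). Orange and yellow stay untouched. I'll start with the iron tee, gripped across its stem.

Emit:
move_arm:
  fingers: 3.6
  rows:
    - [[-4,0,-20,0,0,0.15],[-4,0,-20,0,0,0.3],[-4,0,-20,0,0,0.45],[-4,0,-20,0,0,0.6],[-4,0,-20,0,0,0.75],[-4,0,-20,0,0,0.9],[-4,0,-20,0,0,1.05],[-4,0,-20,0,0,1.2],[-4,0,-20,0,0,1.35],[-4,0,-20,0,0,1.42],[-4,0,-20,0,0,1.42],[-4,0,-20,0,0,1.42]]

```text
t: 4.55
tool_pos: [0.4572, 0.0944, 0.1205]
orientation: [0.759, 0.651, 0.0, 0.0]
ft_force: [-0.0, -0.9, -0.1]
opening: 0.0362
grasp_force: 0.0
```

```bash
cat >> h.py <<'E'
def st():
    s=robot.sense(); q=R.from_quat(s["orientation"]).as_matrix()
    print("t",s["t"],"tcp",np.round(s["tool_pos"],4),"yaw",round(np.arctan2(q[1,0],q[0,0]),3),"j7",round(s["joint_pos"][6],2),"F",np.round(s["ft_force"],1),"op",round(s["opening"],4),"g",round(s["grasp_force"],1))
E
python3 - <<'E'
from h import *
st(); find(things=["cast_tee_iron"])
E
```

```text
t 4.55 tcp [0.4572 0.0944 0.1205] yaw 1.418 j7 -0.95 F [-0.  -0.9 -0.1] op 0.0362 g 0.0
cast_tee_iron 0.97 [221. 310.] z 0.012 mean [0.4563 0.1084] rect 455.7 103.8 34 34 81.3 col [188 187 193]
cast_tee_iron 0.67 [ 24. 588.] z 0.008 mean [0.6293 0.1987] rect 631.2 195.3 33 39 81.3 col [233 181  16]
```

Emit:
move_arm:
  rows:
    - [[-0.2,0.3,-4.5,0,0,0],[-0.2,0.3,-7.5,0,0,0],[-0.2,0.3,-9.1,0,0,0],[-0.2,0.3,-9.1,0,0,0],[-0.2,0.3,-9.1,0,0,0]]

```text
t: 5.15
tool_pos: [0.455, 0.0978, 0.0294]
orientation: [0.758, 0.652, -0.0, 0.0]
ft_force: [0.2, -0.1, 1.0]
opening: 0.0356
grasp_force: 0.0
```

Emit:
move_arm:
  fingers: 0.4
  rows:
    - [[0,0,0,0,0,0],[0,0,0,0,0,0],[0,0,0,0,0,0],[0,0,0,0,0,0],[0,0,0,0,0,0],[0,0,9,0,0,0],[0,0,9,0,0,0],[0,0,9,0,0,0],[0,0,9,0,0,0],[0,0,9,0,0,0]]

```text
t: 6.15
tool_pos: [0.4543, 0.097, 0.1187]
orientation: [0.758, 0.652, -0.001, -0.0]
ft_force: [-0.3, 0.1, -0.3]
opening: 0.0114
grasp_force: 29.9
```

Emit:
move_arm:
  rows:
    - [[4.4,22.7,3,0,0,0.08],[4.4,22.7,3,0,0,0.08],[4.4,22.7,3,0,0,0.08],[4.4,22.7,3,0,0,0.08],[4.4,22.7,3,0,0,0.08],[4.4,22.7,3,0,0,0.08],[4.4,22.7,3,0,0,0.08],[4.4,22.7,3,0,0,0.08],[4.4,22.7,3,0,0,0.08]]

```text
t: 7.05
tool_pos: [0.499, 0.3223, 0.1486]
orientation: [0.732, 0.681, -0.001, 0.0]
ft_force: [-0.3, -0.0, -0.4]
opening: 0.0117
grasp_force: 29.9
```

Run:
```python
from h import *
st(); 
for cam in("wrist","top"):
    p,d,m=snap(cam); 
    if cam=="wrist": save("w2",p)
    for th,z in [("bay_left",.004),("bay_right",.004),("slot",.039),("case",0),("lid_hinge",.045)]:
        for x in eyes.tip_of(cam,th)[:1]: print(cam,th,round(x["score"],2),np.round(x["at"]),np.round(world(m,*x["at"],z),4))
```

```text
t 7.05 tcp [0.499  0.3223 0.1486] yaw 1.499 j7 -1.13 F [-0.3 -0.  -0.4] op 0.0117 g 29.9
wrist bay_left 0.87 [127. 363.] [0.5364 0.3937 0.004 ]
wrist bay_right 0.86 [247. 358.] [0.5291 0.3099 0.004 ]
wrist slot 0.72 [197. 233.] [0.4511 0.3586 0.039 ]
wrist case 0.57 [189. 330.] [0.5117 0.3528 0.    ]
wrist lid_hinge 0.56 [196. 475.] [0.5972 0.3495 0.045 ]
top bay_right 0.89 [258. 244.] [0.5268 0.3067 0.004 ]
top slot 0.27 [214. 213.] [0.5998 0.3534 0.039 ]
top lid_hinge 0.55 [214. 216.] [0.5983 0.348  0.045 ]
```

View pics/w2.png

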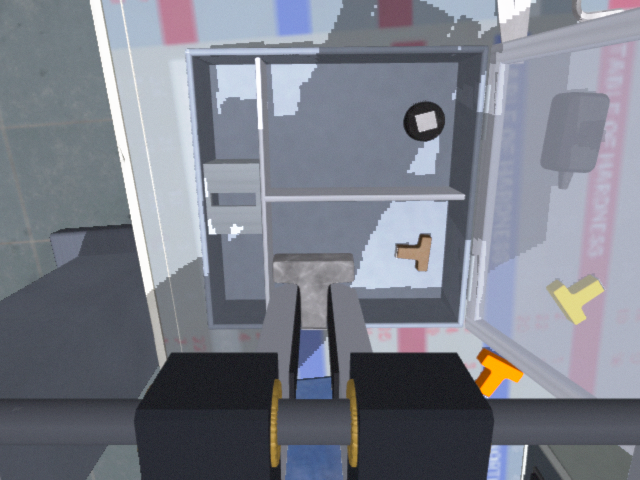

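The wrist view shows the case squarely, with its slot at (233,197), the round specimen at (425,121) and the small tee at (415,253). The iron tee is held over the right compartment. Lowering it.

Emit:
move_arm:
  rows:
    - [[-0.2,0.2,-4,0,0,0],[-0.2,0.2,-8,0,0,0],[-0.2,0.2,-10.5,0,0,0],[-0.2,0.2,-11.6,0,0,0],[-0.2,0.2,-11.6,0,0,0],[-0.2,0.2,-11.6,0,0,0]]

```text
t: 8.25
tool_pos: [0.4976, 0.3273, 0.0345]
orientation: [0.731, 0.682, 0.001, -0.0]
ft_force: [-0.0, 0.0, -0.4]
opening: 0.0119
grasp_force: 30.3
```

Emit:
move_arm:
  fingers: 2.8
  rows:
    - [[0,0,0,0,0,0],[0,0,0,0,0,0],[0,0,0,0,0,0],[0,0,6,0,0,0],[0,0,12,0,0,0],[0,0,12,0,0,0],[0,0,12,0,0,0]]

```text
t: 8.95
tool_pos: [0.4989, 0.3282, 0.1575]
orientation: [0.732, 0.682, 0.004, 0.0]
ft_force: [0.8, -0.4, 0.3]
opening: 0.028
grasp_force: 0.0
```

Run:
```python
from h import *
st(); find(things=["cast_tee_iron"]);find("top")
```

```text
t 8.95 tcp [0.4989 0.3282 0.1575] yaw 1.5 j7 -1.13 F [ 0.8 -0.4  0.3] op 0.028 g 0.0
cast_tee_iron 0.63 [196. 453.] z 0.046 mean [0.58   0.3496] rect 574.2 294.6 297 299 0.3 col [146 150 165]
cast_tee_iron 0.55 [219. 313.] z 0.013 mean [0.4977 0.3369] rect 497.5 333.0 29 34 85.9 col [148 147 152]
specimen_0 0.76 [299. 330.] z 0.017 mean [0.4587 0.1663] rect 458.8 166.7 20 22 88.5 col [233 232 232]
specimen_0 0.6 [246. 318.] z 0.022 mean [0.5424 0.1796] rect 542.4 179.6 27 28 88.6 col [120 119 120]
specimen_0 0.52 [294. 405.] z 0.017 mean [0.4587 0.036 ] rect 458.3 36.0 22 23 88.0 col [153 141 124]
cast_tee_iron 0.52 [163. 268.] z 0.01 mean [0.6871 0.2596] rect 688.8 256.6 33 31 7.0 col [237 232 107]
cast_tee_iron 0.49 [197. 308.] z 0.01 mean [0.6316 0.201 ] rect 630.0 197.5 32 34 60.2 col [235 168  88]
cast_tee_bronze 0.8 [243. 397.] z 0.013 mean [0.5449 0.045 ] rect 543.6 40.9 32 34 88.1 col [143 124 106]
```

Emit:
move_arm:
  fingers: 3.6
  rows:
    - [[4.8,-29.4,0,0,0,0.08],[4.8,-29.4,0,0,0,0.08],[4.8,-29.4,0,0,0,0.08],[4.8,-29.4,-4,0,0,0.08],[4.8,-29.4,-4,0,0,0.08],[4.8,-29.4,-4,0,0,0.08],[4.8,-29.4,-4,0,0,0.08],[4.8,-29.4,-4,0,0,0.08],[4.8,-29.4,-4,0,0,0.08],[4.8,-29.4,-4,0,0,0.08],[4.8,-29.4,-4,0,0,0.08]]

```text
t: 10.4
tool_pos: [0.5451, 0.0344, 0.1138]
orientation: [0.703, 0.712, 0.0, -0.0]
ft_force: [-0.5, -0.4, 0.2]
opening: 0.036
grasp_force: 0.0
```

Run:
```python
from h import *
st(); find(things=["cast_tee_bronze","specimen_0"])
```

```text
t 10.4 tcp [0.5451 0.0344 0.1138] yaw 1.584 j7 -0.65 F [-0.5 -0.4  0.2] op 0.036 g 0.0
cast_tee_bronze 0.59 [234. 316.] z 0.012 mean [0.5448 0.0434] rect 544.9 38.6 34 34 2.4 col [135 113  94]
specimen_0 0.88 [250. 177.] z 0.015 mean [0.4599 0.0354] rect 459.8 35.3 28 27 0.7 col [104  93  83]
specimen_0 0.84 [ 20. 158.] z 0.016 mean [0.4599 0.1626] rect 459.6 161.6 28 22 0.7 col [218 217 220]
```

Emit:
move_arm:
  rows:
    - [[0,-0.1,-4.5,0,0,0.03],[0,-0.1,-7,0,0,0.03],[0,-0.1,-8.4,0,0,0.03],[0,-0.1,-8.4,0,0,0.03],[0,-0.1,-8.4,0,0,0.03]]

```text
t: 11.05
tool_pos: [0.5455, 0.0321, 0.0299]
orientation: [0.693, 0.721, 0.0, 0.0]
ft_force: [0.8, -0.1, 0.4]
opening: 0.0361
grasp_force: 0.0
```

Emit:
move_arm:
  fingers: 0.4
  rows:
    - [[0,0,0,0,0,0],[0,0,0,0,0,0],[0,0,0,0,0,0],[0,0,0,0,0,0],[0,0,0,0,0,0],[0,0,12,0,0,0],[0,0,12,0,0,0],[0,0,12,0,0,0],[0,0,12,0,0,0],[0,0,12,0,0,0]]

```text
t: 12.05
tool_pos: [0.5446, 0.031, 0.1491]
orientation: [0.693, 0.721, -0.0, 0.0]
ft_force: [0.4, -0.3, -1.6]
opening: 0.0115
grasp_force: 29.9
```

Emit:
move_arm:
  rows:
    - [[-4.8,25.5,0.4,0,0,-0.12],[-4.8,25.5,0.4,0,0,-0.12],[-4.8,25.5,0.4,0,0,-0.12],[-4.8,25.5,0.4,0,0,-0.12],[-4.8,25.5,0.4,0,0,-0.12],[-4.8,25.5,0.4,0,0,-0.12],[-4.8,25.5,0.4,0,0,-0.12],[-4.8,25.5,0.4,0,0,-0.12],[-4.8,25.5,0.4,0,0,-0.12],[-4.8,25.5,0.4,0,0,-0.12]]

```text
t: 13.05
tool_pos: [0.4977, 0.2842, 0.153]
orientation: [0.736, 0.677, -0.001, 0.0]
ft_force: [-0.7, -0.1, -1.4]
opening: 0.0117
grasp_force: 29.9
```

Run:
```python
from h import *
st(); find(things=["cast_tee_bronze"])
```

```text
t 13.05 tcp [0.4977 0.2842 0.153 ] yaw 1.488 j7 -1.1 F [-0.7 -0.1 -1.4] op 0.0117 g 29.9
cast_tee_bronze 0.75 [274. 313.] z 0.135 mean [0.4979 0.2967] rect 497.4 291.6 36 34 86.3 col [96 80 67]
cast_tee_bronze 0.42 [348. 384.] z 0.011 mean [0.544  0.1919] rect 544.8 192.3 10 22 85.3 col [29 29 32]
```

Emit:
move_arm:
  rows:
    - [[0,0,-4,0,0,0],[0,0,-8,0,0,0],[0,0,-10.5,0,0,0],[0,0,-11.9,0,0,0],[0,0,-11.9,0,0,0],[0,0,-11.9,0,0,0]]

```text
t: 13.75
tool_pos: [0.4976, 0.287, 0.0353]
orientation: [0.735, 0.678, 0.001, -0.0]
ft_force: [-0.4, 0.6, 0.1]
opening: 0.0118
grasp_force: 29.9
```

Emit:
move_arm:
  fingers: 2.6
  rows:
    - [[0,0,0,0,0,0],[0,0,0,0,0,0],[0,0,0,0,0,0],[0,0,6,0,0,0],[0,0,12,0,0,0],[0,0,12,0,0,0],[0,0,12,0,0,0]]

```text
t: 14.45
tool_pos: [0.499, 0.2881, 0.1584]
orientation: [0.735, 0.678, 0.004, 0.001]
ft_force: [-0.7, -0.2, -0.7]
opening: 0.0261
grasp_force: 0.0
```

Run:
```python
from h import *
st(); find("wrist",things=["cast_tee_bronze","cast_tee_iron"]);find("top")
```

```text
t 14.45 tcp [0.499  0.2881 0.1584] yaw 1.49 j7 -1.11 F [-0.7 -0.2 -0.7] op 0.0261 g 0.0
cast_tee_bronze 0.73 [213. 312.] z 0.012 mean [0.4983 0.3   ] rect 498.2 295.3 34 36 87.9 col [102  86  74]
cast_tee_iron 0.87 [324. 489.] z 0.008 mean [0.63   0.2024] rect 628.2 199.2 34 40 59.4 col [222 146   8]
cast_tee_iron 0.71 [158. 308.] z 0.013 mean [0.498 0.339] rect 497.3 334.5 32 34 85.4 col [154 153 158]
cast_tee_iron 0.42 [205. 411.] z 0.01 mean [0.5695 0.305 ] rect 566.4 304.2 27 26 89.3 col [137 116 100]
specimen_0 0.72 [295. 405.] z 0.017 mean [0.4585 0.0354] rect 458.6 35.6 25 24 43.3 col [143 132 118]
specimen_0 0.68 [245. 317.] z 0.023 mean [0.5424 0.1796] rect 541.6 178.8 28 30 88.6 col [116 116 117]
cast_tee_iron 0.75 [198. 308.] z 0.01 mean [0.6315 0.2018] rect 634.4 200.4 34 32 84.4 col [232 165  87]
cast_tee_iron 0.49 [162. 265.] z 0.01 mean [0.6867 0.2609] rect 688.5 258.1 37 31 6.4 col [230 224 107]
cast_tee_iron 0.45 [246. 316.] z 0.023 mean [0.5426 0.1794] rect 542.4 179.6 27 27 43.6 col [123 123 123]
cast_tee_iron 0.31 [185. 200.] z 0.154 mean [0.625  0.3477] rect 569.1 343.1 235 181 8.2 col [136 141 149]
filter_ring 0.85 [245. 366.] z 0.009 mean [0.5421 0.1016] rect 542.0 101.5 37 37 24.9 col [ 61 124  85]
filter_ring 0.18 [188. 205.] z 0.154 mean [0.6253 0.3472] rect 570.0 342.1 233 180 8.2 col [135 141 148]
```

Emit:
move_arm:
  fingers: 4.5
  rows:
    - [[-3.8,-12.4,0,0,0,0],[-3.8,-12.4,0,0,0,0],[-3.8,-12.4,-4,0,0,0],[-3.8,-12.4,-4,0,0,0],[-3.8,-12.4,-4,0,0,0],[-3.8,-12.4,-4,0,0,0]]

```text
t: 15.45
tool_pos: [0.4598, 0.1645, 0.1149]
orientation: [0.734, 0.679, 0.001, -0.0]
ft_force: [1.0, 1.3, -0.3]
opening: 0.0452
grasp_force: 0.0
```

Run:
```python
from h import *
st(); find("wrist",things=["specimen_0"])
```

```text
t 15.45 tcp [0.4598 0.1645 0.1149] yaw 1.492 j7 -1.05 F [ 1.   1.3 -0.3] op 0.0452 g 0.0
specimen_0 0.88 [251. 311.] z 0.016 mean [0.4577 0.1663] rect 457.8 166.5 27 25 85.5 col [170 168 173]
specimen_0 0.66 [223. 450.] z 0.021 mean [0.5405 0.1801] rect 540.7 180.1 30 35 33.2 col [90 89 93]
```

Emit:
move_arm:
  rows:
    - [[-0.1,0.2,-4.5,0,0,0],[-0.1,0.2,-7,0,0,0],[-0.1,0.2,-8.4,0,0,0],[-0.1,0.2,-8.4,0,0,0],[-0.1,0.2,-8.4,0,0,0]]

```text
t: 16.05
tool_pos: [0.4585, 0.166, 0.0306]
orientation: [0.734, 0.679, 0.001, -0.0]
ft_force: [0.2, 0.0, -0.7]
opening: 0.0448
grasp_force: 0.0
```

Emit:
move_arm:
  fingers: 1.8
  rows:
    - [[0,0,0,0,0,0],[0,0,0,0,0,0],[0,0,0,0,0,0],[0,0,0,0,0,0],[0,0,0,0,0,0],[0,0,12,0,0,0],[0,0,12,0,0,0],[0,0,12,0,0,0],[0,0,12,0,0,0],[0,0,12,0,0,0]]

```text
t: 17.05
tool_pos: [0.458, 0.1639, 0.1503]
orientation: [0.735, 0.678, -0.0, 0.0]
ft_force: [0.8, -0.3, -0.4]
opening: 0.0235
grasp_force: 30.0
```

Emit:
move_arm:
  rows:
    - [[5.3,25.1,0.4,0,0,0],[5.3,25.1,0.4,0,0,0],[5.3,25.1,0.4,0,0,0],[5.3,25.1,0.4,0,0,0],[5.3,25.1,0.4,0,0,0],[5.3,25.1,0.4,0,0,0],[5.3,25.1,0.4,0,0,0],[5.3,25.1,0.4,0,0,0],[5.3,25.1,0.4,0,0,0],[5.3,25.1,0.4,0,0,0]]

```text
t: 18.05
tool_pos: [0.5115, 0.4136, 0.1543]
orientation: [0.735, 0.678, -0.0, 0.001]
ft_force: [-0.6, -1.0, -0.4]
opening: 0.0236
grasp_force: 30.0
```

Run:
```python
from h import *
st(); find("wrist",things=["specimen_0"])
```

```text
t 18.05 tcp [0.5115 0.4136 0.1543] yaw 1.489 j7 -1.21 F [-0.6 -1.  -0.4] op 0.0236 g 30.0
specimen_0 0.68 [304. 316.] z 0.139 mean [0.511  0.4159] rect 511.0 415.6 29 24 85.3 col [120 119 122]
specimen_0 0.61 [251. 404.] z 0.014 mean [0.5746 0.3963] rect 574.4 396.0 25 27 41.1 col [101  99 102]
```

Emit:
move_arm:
  rows:
    - [[0,0,-4,0,0,0],[0,0,-8,0,0,0],[0,0,-10.5,0,0,0],[0,0,-11.9,0,0,0],[0,0,-11.9,0,0,0],[0,0,-11.9,0,0,0]]

```text
t: 18.75
tool_pos: [0.5116, 0.4162, 0.0366]
orientation: [0.735, 0.678, 0.001, -0.0]
ft_force: [-0.2, 0.3, 0.5]
opening: 0.0234
grasp_force: 30.0
```

Emit:
move_arm:
  fingers: 3.4
  rows:
    - [[0,0,0,0,0,0],[0,0,0,0,0,0],[0,0,0,0,0,0],[0,0,6,0,0,0],[0,0,12,0,0,0],[0,0,12,0,0,0],[0,0,12,0,0,0]]

```text
t: 19.45
tool_pos: [0.5127, 0.4176, 0.1601]
orientation: [0.735, 0.678, 0.004, 0.0]
ft_force: [0.5, 0.6, -0.3]
opening: 0.034
grasp_force: 0.0
```

Run:
```python
from h import *
st(); find("wrist",things=["specimen_0"]);find("top",things=["specimen_0"])
```

```text
t 19.45 tcp [0.5127 0.4176 0.1601] yaw 1.491 j7 -1.21 F [ 0.5  0.6 -0.3] op 0.034 g 0.0
specimen_0 0.96 [236. 310.] z 0.016 mean [0.5108 0.4176] rect 511.0 417.3 25 24 84.7 col [125 124 128]
specimen_0 0.7 [254. 402.] z 0.013 mean [0.5748 0.3963] rect 574.9 396.2 24 28 30.8 col [ 99  98 101]
specimen_0 0.58 [477. 370.] z 0.004 mean [0.5439 0.1922] rect 543.9 192.5 3 18 85.1 col [27 27 32]
specimen_0 0.73 [219. 216.] z 0.043 mean [0.5861 0.3491] rect 570.8 351.4 279 196 13.4 col [138 144 153]
specimen_0 0.67 [245. 320.] z 0.022 mean [0.5429 0.179 ] rect 542.4 178.8 28 28 88.6 col [118 118 120]
specimen_0 0.59 [294. 403.] z 0.017 mean [0.4589 0.0361] rect 459.1 36.0 25 22 88.6 col [153 140 124]
specimen_0 0.5 [267. 180.] z 0.018 mean [0.5167 0.4133] rect 517.1 413.1 23 12 62.3 col [130 130 129]
specimen_0 0.48 [232. 192.] z 0.015 mean [0.5753 0.3944] rect 575.3 394.2 24 24 44.0 col [111 111 112]
```

Emit:
move_arm:
  fingers: 4.5
  rows:
    - [[-5.2,-38,0,0,0,0],[-5.2,-38,0,0,0,0],[-5.2,-38,0,0,0,0],[-5.2,-38,0,0,0,0],[-5.2,-38,-4,0,0,0],[-5.2,-38,-4,0,0,0],[-5.2,-38,-4,0,0,0],[-5.2,-38,-4,0,0,0],[-5.2,-38,-4,0,0,0],[-5.2,-38,-4,0,0,0],[-5.2,-38,-4,0,0,0],[-5.2,-38,-4,0,0,0]]

```text
t: 20.85
tool_pos: [0.4593, 0.0373, 0.1155]
orientation: [0.734, 0.679, 0.001, -0.0]
ft_force: [0.2, 0.1, 1.2]
opening: 0.0449
grasp_force: 0.0
```

Run:
```python
from h import *
st(); find("wrist",things=["specimen_0"])
```

```text
t 20.85 tcp [0.4593 0.0373 0.1155] yaw 1.493 j7 -0.84 F [0.2 0.1 1.2] op 0.0449 g 0.0
specimen_0 0.83 [  9. 444.] z 0.02 mean [0.538  0.1661] rect 538.9 164.9 10 31 85.6 col [64 63 66]
```

Run:
```python
from h import *
st(); p,d,m=find("wrist",things=["specimen_1"]); save("w3",p); find("top",things=["specimen_3"])
```

```text
t 20.95 tcp [0.4592 0.0369 0.1156] yaw 1.493 j7 -0.84 F [-0.  -0.1 -0.3] op 0.0452 g 0.0
specimen_1 0.75 [  9. 444.] z 0.02 mean [0.5381 0.1659] rect 538.6 164.9 9 30 85.6 col [62 61 63]
specimen_1 0.64 [253. 314.] z 0.015 mean [0.458  0.0353] rect 457.8 35.2 27 25 85.5 col [172 154 134]
specimen_3 0.59 [227. 192.] z 0.016 mean [0.5755 0.3943] rect 575.6 394.4 25 24 43.9 col [112 112 113]
specimen_3 0.48 [244. 319.] z 0.023 mean [0.5427 0.1795] rect 542.4 179.6 27 28 88.6 col [121 121 122]
```

View pics/w3.png

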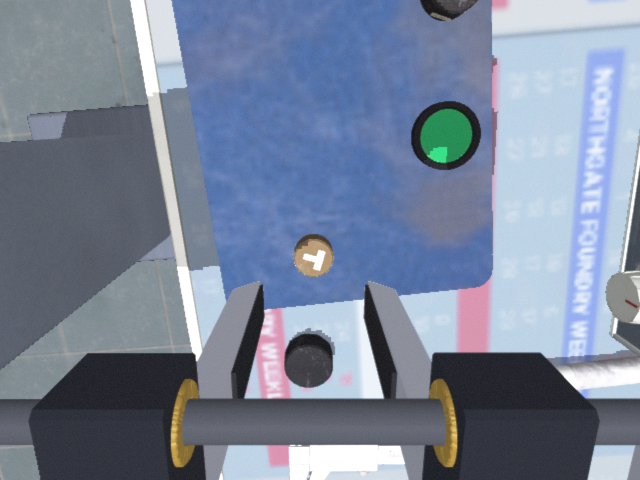

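The specimen is still there at (314,256), the dust cap is behind it at (309,360), and the ring is at (446,135). Picking the specimen.

Emit:
move_arm:
  rows:
    - [[-0.1,0,-4.5,0,0,0],[-0.1,0,-7,0,0,0],[-0.1,0,-8.5,0,0,0],[-0.1,0,-8.5,0,0,0],[-0.1,0,-8.5,0,0,0]]

```text
t: 21.65
tool_pos: [0.458, 0.0359, 0.0303]
orientation: [0.735, 0.679, -0.0, -0.0]
ft_force: [0.4, 0.8, -0.5]
opening: 0.045
grasp_force: 0.0
```

Emit:
move_arm:
  fingers: 1.8
  rows:
    - [[0,0,0,0,0,0],[0,0,0,0,0,0],[0,0,0,0,0,0],[0,0,0,0,0,0],[0,0,0,0,0,0],[0,0,12,0,0,0],[0,0,12,0,0,0],[0,0,12,0,0,0],[0,0,12,0,0,0],[0,0,12,0,0,0]]

```text
t: 22.65
tool_pos: [0.4579, 0.035, 0.1502]
orientation: [0.735, 0.678, -0.0, 0.0]
ft_force: [-0.4, -0.2, 0.1]
opening: 0.0235
grasp_force: 30.0
```

Emit:
move_arm:
  rows:
    - [[5,34,0.4,0,0,0],[5,34,0.4,0,0,0],[5,34,0.4,0,0,0],[5,34,0.4,0,0,0],[5,34,0.4,0,0,0],[5,34,0.4,0,0,0],[5,34,0.4,0,0,0],[5,34,0.4,0,0,0],[5,34,0.4,0,0,0],[5,34,0.4,0,0,0],[5,34,0.4,0,0,0]]

```text
t: 23.75
tool_pos: [0.5082, 0.3733, 0.1536]
orientation: [0.735, 0.678, -0.001, 0.001]
ft_force: [0.4, -0.5, -0.1]
opening: 0.0237
grasp_force: 30.0
```

Run:
```python
from h import *
st(); find("wrist",things=["specimen_0"])
```

```text
t 23.75 tcp [0.5082 0.3733 0.1536] yaw 1.489 j7 -1.2 F [ 0.4 -0.5 -0.1] op 0.0237 g 30.0
specimen_0 0.98 [170. 315.] z 0.016 mean [0.5111 0.4172] rect 511.0 417.0 25 24 85.3 col [157 156 161]
specimen_0 0.69 [463. 361.] z 0.019 mean [0.5299 0.1838] rect 529.8 183.9 4 28 4.7 col [54 53 57]
specimen_0 0.62 [196. 407.] z 0.014 mean [0.5745 0.3955] rect 574.4 395.6 24 27 42.9 col [90 89 92]
specimen_0 0.58 [308. 314.] z 0.138 mean [0.5075 0.3738] rect 507.2 373.8 29 24 86.3 col [98 87 75]
```

Emit:
move_arm:
  rows:
    - [[0,0,-4,0,0,0],[0,0,-8,0,0,0],[0,0,-10.5,0,0,0],[0,0,-11.9,0,0,0],[0,0,-11.9,0,0,0],[0,0,-11.9,0,0,0]]

```text
t: 24.45
tool_pos: [0.5086, 0.376, 0.0365]
orientation: [0.735, 0.678, 0.001, -0.0]
ft_force: [0.7, 1.3, 0.6]
opening: 0.0234
grasp_force: 30.0
```

Emit:
move_arm:
  fingers: 3.4
  rows:
    - [[0,0,0,0,0,0],[0,0,0,0,0,0],[0,0,0,0,0,0],[0,0,6,0,0,0],[0,0,12,0,0,0],[0,0,12,0,0,0],[0,0,12,0,0,0]]

```text
t: 25.15
tool_pos: [0.5098, 0.3775, 0.1598]
orientation: [0.735, 0.678, 0.004, 0.0]
ft_force: [0.4, 0.2, -1.2]
opening: 0.0339
grasp_force: 0.0
```

Run:
```python
from h import *
st(); find("wrist",things=["specimen_0"]);find("top",things=["specimen_0"])
```

```text
t 25.15 tcp [0.5098 0.3775 0.1598] yaw 1.49 j7 -1.2 F [ 0.4  0.2 -1.2] op 0.0339 g 0.0
specimen_0 0.96 [179. 312.] z 0.016 mean [0.5111 0.4173] rect 511.1 417.0 24 25 14.0 col [156 154 159]
specimen_0 0.92 [237. 310.] z 0.016 mean [0.5082 0.3762] rect 508.3 376.3 27 24 85.3 col [103  92  81]
specimen_0 0.83 [464. 371.] z 0.02 mean [0.5398 0.1834] rect 539.7 183.1 24 36 1.1 col [104 103 106]
specimen_0 0.56 [202. 403.] z 0.014 mean [0.5746 0.3956] rect 574.5 395.2 24 27 42.0 col [94 93 96]
specimen_0 0.67 [247. 318.] z 0.022 mean [0.5416 0.1794] rect 540.8 179.7 27 28 88.6 col [123 123 124]
specimen_0 0.55 [230. 199.] z 0.016 mean [0.5737 0.3858] rect 573.4 385.7 2 5 89.3 col [48 48 47]
specimen_0 0.21 [209. 224.] z 0.077 mean [0.5997 0.3376] rect 611.6 347.7 276 165 61.3 col [139 145 154]
```

Emit:
move_arm:
  fingers: 4.6
  rows:
    - [[0,-19.7,0,0,0,0],[0,-19.7,0,0,0,0.15],[0,-19.7,0,0,0,0.3],[0,-19.7,0,0,0,0.45],[3.3,-19.7,0,0,0,0.6],[3.3,-19.7,-3,0,0,0.75],[3.3,-19.7,-3,0,0,0.9],[3.3,-19.7,-3,0,0,1.05],[3.3,-19.7,-3,0,0,1.2],[3.3,-19.7,-3,0,0,1.35],[3.3,-19.7,-3,0,0,1.5],[3.3,-19.7,-3,0,0,1.57]]

```text
t: 26.55
tool_pos: [0.54, 0.1781, 0.1237]
orientation: [0.038, 0.999, -0.0, -0.002]
ft_force: [0.4, 0.5, -0.4]
opening: 0.046
grasp_force: 0.0
```

Run:
```python
from h import *
st(); find("wrist",things=["specimen_0"]); find("top",things=["specimen_0","filter_ring","dust_cap"])
```

```text
t 26.55 tcp [0.54   0.1781 0.1237] yaw 3.066 j7 0.33 F [ 0.4  0.5 -0.4] op 0.046 g 0.0
specimen_0 0.96 [178. 635.] z 0.017 mean [0.508 0.373] rect 507.0 372.0 27 10 7.0 col [196 181 165]
specimen_0 0.77 [273. 633.] z 0.011 mean [0.5733 0.3839] rect 574.2 383.0 26 12 7.0 col [46 45 48]
specimen_0 0.78 [272. 180.] z 0.017 mean [0.5113 0.4173] rect 510.8 417.2 24 24 89.4 col [205 205 205]
specimen_0 0.73 [269. 201.] z 0.018 mean [0.508  0.3745] rect 508.1 374.3 25 23 88.6 col [140 130 116]
specimen_0 0.65 [186. 204.] z 0.15 mean [0.6265 0.3459] rect 638.5 351.5 195 100 86.7 col [136 142 149]
specimen_0 0.64 [229. 190.] z 0.015 mean [0.5753 0.3951] rect 575.3 395.1 27 25 88.6 col [111 112 114]
filter_ring 0.49 [236. 206.] z 0.04 mean [0.5605 0.3617] rect 563.8 360.4 299 201 8.3 col [145 152 161]
```

Run:
```python
from h import *
p,d,m=find("wrist",things=["specimen_1"]); save("w4",p); print(pix(m,[.541,.179,.022]))
```

```text
specimen_1 0.94 [172. 631.] z 0.017 mean [0.5085 0.3738] rect 507.5 372.8 27 11 6.7 col [195 180 163]
specimen_1 0.79 [271. 629.] z 0.012 mean [0.5733 0.3841] rect 574.6 383.2 28 13 6.7 col [49 49 52]
specimen_1 0.68 [253. 312.] z 0.021 mean [0.5403 0.1781] rect 540.5 178.0 29 33 85.3 col [89 88 91]
(np.float64(252.63891168660984), np.float64(314.5774658399661))
```

View pics/w4.png

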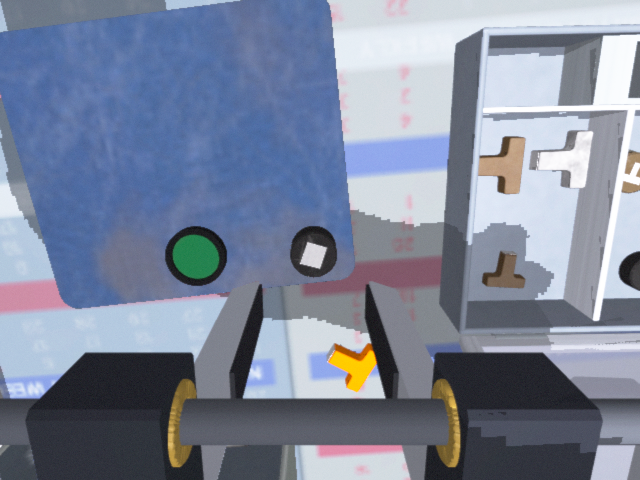

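Emit:
move_arm:
  rows:
    - [[0,-0.1,-4.5,0,0,0],[0,-0.1,-8,0,0,0],[0,-0.1,-9.4,0,0,0],[0,-0.1,-9.4,0,0,0],[0,-0.1,-9.4,0,0,0]]

```text
t: 27.45
tool_pos: [0.5414, 0.1782, 0.0321]
orientation: [0.04, 0.999, 0.0, 0.0]
ft_force: [0.7, -0.1, 0.5]
opening: 0.0455
grasp_force: 0.0
```

Emit:
move_arm:
  fingers: 2.2
  rows:
    - [[0,0,0,0,0,0],[0,0,0,0,0,0],[0,0,0,0,0,0],[0,0,0,0,0,0],[0,0,0,0,0,0],[0,0,12.4,0,0,0],[0,0,12.4,0,0,0],[0,0,12.4,0,0,0],[0,0,12.4,0,0,0],[0,0,12.4,0,0,0]]

```text
t: 28.45
tool_pos: [0.5409, 0.1769, 0.155]
orientation: [0.041, 0.999, -0.0, -0.0]
ft_force: [-0.1, 0.3, -0.7]
opening: 0.0286
grasp_force: 30.0
```

Emit:
move_arm:
  rows:
    - [[0,21.7,0,0,0,0],[0,21.7,0,0,0,0],[0,21.7,0,0,0,0],[0,21.7,0,0,0,0],[0,21.7,0,0,0,0],[0,21.7,0,0,0,0],[0,21.7,0,0,0,0],[0,21.7,0,0,0,0],[0,21.7,0,0,0,0]]

```text
t: 29.35
tool_pos: [0.5418, 0.3923, 0.1549]
orientation: [0.041, 0.999, -0.001, -0.0]
ft_force: [-0.1, -0.3, -0.9]
opening: 0.0286
grasp_force: 30.0
```

Run:
```python
from h import *
st(); find("wrist",things=["specimen_0"])
```

```text
t 29.35 tcp [0.5418 0.3923 0.1549] yaw 3.059 j7 0.19 F [-0.1 -0.3 -0.9] op 0.0286 g 30.0
specimen_0 0.8 [190. 345.] z 0.016 mean [0.5101 0.4164] rect 510.3 416.2 26 24 27.0 col [195 193 198]
specimen_0 0.63 [314. 313.] z 0.143 mean [0.5398 0.3923] rect 540.3 392.1 28 35 86.4 col [55 54 56]
specimen_0 0.62 [267. 322.] z 0.013 mean [0.5661 0.3966] rect 566.0 397.0 24 11 70.9 col [26 26 28]
specimen_0 0.58 [188. 285.] z 0.016 mean [0.5069 0.3747] rect 507.2 374.8 25 26 58.5 col [132 118 103]
```

Emit:
move_arm:
  rows:
    - [[0,0,-4,0,0,0],[0,0,-8,0,0,0],[0,0,-10.5,0,0,0],[0,0,-11.9,0,0,0],[0,0,-11.9,0,0,0],[0,0,-11.9,0,0,0]]

```text
t: 30.05
tool_pos: [0.5415, 0.3951, 0.0376]
orientation: [0.041, 0.999, 0.001, 0.0]
ft_force: [0.6, 0.6, -0.5]
opening: 0.0285
grasp_force: 30.0
```

Emit:
move_arm:
  fingers: 3.9
  rows:
    - [[0,0,0,0,0,0],[0,0,0,0,0,0],[0,0,0,0,0,0],[0,0,6,0,0,0],[0,0,12,0,0,0],[0,0,12,0,0,0],[0,0,12,0,0,0]]

```text
t: 30.75
tool_pos: [0.5423, 0.3966, 0.1611]
orientation: [0.04, 0.999, 0.003, 0.003]
ft_force: [0.3, 0.6, -0.4]
opening: 0.0391
grasp_force: 0.0
```

Run:
```python
from h import *
st(); find("wrist",things=["specimen_0"])
p,d,m=find("top",things=["specimen_0","filter_ring"]); save("top5",p)
x=eyes.silhouettes("top","lid")
for th in ["lid_edge","stud_grip"]:
  for cam in ["top"]:
    for x in eyes.tip_of(cam,th)[:1]: r,c=np.round(x["at"]).astype(int); print(th,x["score"],r,c,d[r,c],world(m,r,c,depth=d[r,c]))
p,d,m=snap("side"); save("side5",p)
for th in ["lid_edge","stud_grip","lid_hinge"]:
    for x in eyes.tip_of("side",th)[:1]: r,c=np.round(x["at"]).astype(int); print("side",th,x["score"],r,c,d[r,c],world(m,r,c,depth=d[r,c]))
```

```text
t 30.75 tcp [0.5423 0.3966 0.1611] yaw 3.061 j7 0.19 F [ 0.3  0.6 -0.4] op 0.0391 g 0.0
specimen_0 0.93 [187. 276.] z 0.016 mean [0.507  0.3749] rect 507.2 375.1 24 26 39.4 col [131 117 102]
specimen_0 0.66 [236. 310.] z 0.021 mean [0.5411 0.3952] rect 541.4 395.3 29 33 85.3 col [61 60 62]
specimen_0 0.59 [276. 313.] z 0.014 mean [0.5736 0.3944] rect 573.8 394.4 24 26 85.3 col [59 58 60]
specimen_0 0.21 [176. 225.] z 0.013 mean [0.497  0.3364] rect 497.2 333.1 29 35 86.4 col [194 193 199]
lid_edge 0.92 164 196 0.8847625 [0.65472377 0.35198986 0.18459848]
stud_grip 0.5 157 205 0.87123024 [0.66154028 0.3364907  0.19841343]
side lid_edge 0.61 159 339 1.6528801 [0.82923134 0.82687327 0.00119635]
side stud_grip 0.45 172 346 1.1249762 [0.66677063 0.34031304 0.1777158 ]
side lid_hinge 0.57 227 316 0.4607846 [ 0.40850245 -0.2537229   0.401287  ]
```

View pics/side5.png

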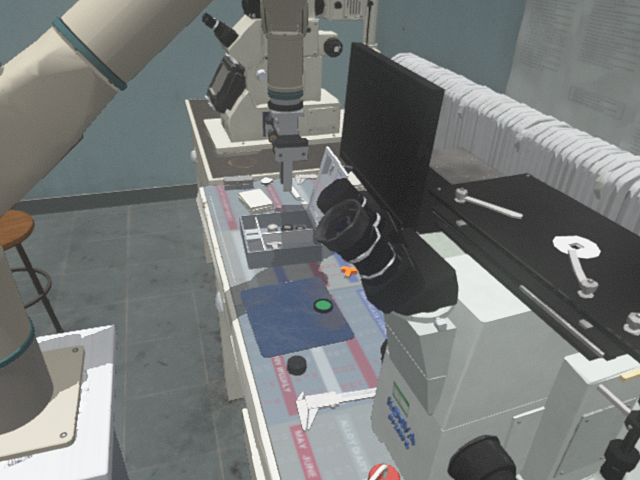

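All samples are in, and the side view shows the lid leaning back with the stud behind it at (346,172). Before going behind the lid I'm checking the free space there.

Run:
```python
from h import *
p,d,m=snap("top")
rr,cc=np.mgrid[0:260,0:320]; 
f=K(m); Rm=R.from_rotvec(np.ravel(m["rvec"])).as_matrix(); t=np.ravel(m["tvec"])
D=d[:260,:320]; P=np.stack([(cc-m["cx"])/f*D,(rr-m["cy"])/f*D,D],-1)-t
W=P@Rm
ok=D>0
for x0 in np.arange(.60,.90,.01):
    row=[]
    for y0 in np.arange(.22,.56,.03):
        k=ok&(abs(W[...,0]-x0-.005)<.005)&(abs(W[...,1]-y0-.015)<.015)
        row.append(int(W[...,2][k].max()*1000) if k.any() else -1)
    print(round(x0,2),row)
```

```text
0.6 [4, 108, 103, 97, -1, -1, -1, -1, -1, -1, -1, -1]
0.61 [4, 146, 140, 133, 127, 122, -1, -1, -1, -1, -1, -1]
0.62 [6, 183, 179, 171, 179, 158, 151, -1, -1, -1, -1, -1]
0.63 [4, 211, 210, 207, 202, 193, 189, 175, -1, -1, -1, -1]
0.64 [4, 211, 210, 212, 211, 211, 210, 207, -1, -1, -1, -1]
0.65 [4, 3, -1, 195, 192, 207, 209, 206, 3, -1, -1, -1]
0.66 [4, 6, -1, 198, 193, -1, -1, -1, 6, 7, 6, -1]
0.67 [5, 13, -1, 194, 191, -1, -1, -1, 9, 9, 5, 0]
0.68 [12, 14, 3, 4, 21, 21, 21, -1, 0, 6, 4, 4]
0.69 [12, 13, 5, 6, 6, 18, 19, 6, 3, 5, 5, 6]
0.7 [4, 14, 5, 5, 7, 3, 4, 6, 4, 5, 4, 6]
0.71 [6, 4, 6, 5, 5, 4, 5, 6, 5, 5, 4, 5]
0.72 [5, 6, 5, 4, 4, 3, 5, 4, 4, 5, 6, 6]
0.73 [4, 3, 6, 4, 11, 11, 11, 7, 5, 5, 4, 4]
0.74 [5, 5, 5, 7, 15, 15, 14, 14, 12, 13, 13, 12]
0.75 [88, 5, 5, 14, 16, 17, 20, 17, 17, 16, 19, 14]
0.76 [243, 157, 134, 118, 95, 94, 92, 92, 85, 19, 16, 14]
0.77 [391, 389, 388, 387, 280, 262, 246, 221, 211, 193, 164, 143]
0.78 [391, 391, 391, 392, 392, 391, 391, 391, 391, 390, 389, 339]
0.79 [390, 391, 391, 391, 391, 392, 390, 392, 391, 391, 391, 348]
0.8 [-1, -1, -1, 386, 388, 390, 389, 390, 391, 391, 390, -1]
0.81 [-1, -1, -1, -1, -1, -1, -1, -1, -1, -1, -1, -1]
0.82 [-1, -1, -1, -1, -1, -1, -1, -1, -1, -1, -1, -1]
0.83 [-1, -1, -1, -1, -1, -1, -1, -1, -1, -1, -1, -1]
0.84 [-1, -1, -1, -1, -1, -1, -1, -1, -1, -1, -1, -1]
0.85 [29, -1, -1, -1, -1, -1, -1, -1, -1, -1, -1, -1]
0.86 [181, -1, -1, -1, -1, -1, -1, -1, -1, -1, -1, -1]
0.87 [182, -1, -1, -1, -1, -1, -1, -1, -1, -1, -1, -1]
0.88 [183, -1, -1, -1, -1, -1, -1, -1, -1, -1, -1, -1]
0.89 [181, -1, -1, -1, -1, -1, -1, -1, -1, -1, -1, -1]
0.9 [-1, -1, -1, -1, -1, -1, -1, -1, -1, -1, -1, -1]
```

Emit:
move_arm:
  fingers: 0
  rows:
    - [[0,0,5,0,0,0],[0,0,10,0,0,0],[0,0,13.4,0,0,0],[0,0,13.4,0,0,0],[5,-0.2,13.4,0,0,0],[9,-0.4,13.4,0,0,0],[13.3,-0.5,13.4,0,0,0],[13.3,-0.5,13.4,0,0,0],[13.3,-0.5,13.4,0,0,0],[13.3,-0.5,13.4,0,0,0]]

```text
t: 32.4
tool_pos: [0.6725, 0.3903, 0.2899]
orientation: [0.039, 0.999, -0.0, -0.001]
ft_force: [-0.6, 0.7, 0.5]
opening: 0.0004
grasp_force: 0.0
```

Run:
```python
from h import *
st()
H=np.array([.598,.045]); T=[1.78,1.6,1.45,1.3,1.1,.9,.7,.5,.35,.2,.1,0]
for th in T:
    r=.155; 
    if th>1.5: c=H+.169*np.array([-np.cos(th),np.sin(th)])+.006*np.array([np.sin(th),np.cos(th)])-[0,.011]
    else: c=H+r*np.array([-np.cos(th),np.sin(th)])+.006*np.array([np.sin(th),np.cos(th)])
    print(th,np.round([c[0]+.008,c[1]+.025],4))
```

```text
t 32.4 tcp [0.6725 0.3903 0.2899] yaw 3.063 j7 0.53 F [-0.6  0.7  0.5] op 0.0004 g 0.0
1.78 [0.647  0.2231]
1.6 [0.6169 0.2278]
1.45 [0.5933 0.2246]
1.3 [0.5703 0.221 ]
1.1 [0.541  0.2109]
0.9 [0.5144 0.1951]
0.7 [0.4913 0.1744]
0.5 [0.4729 0.1496]
0.35 [0.4625 0.1288]
0.2 [0.4553 0.1067]
0.1 [0.4524 0.0914]
0 [0.451 0.076]
```

Emit:
move_arm:
  rows:
    - [[0,0,-3,0,0,0],[0,0,-6.7,0,0,0],[0,0,-6.7,0,0,0],[0,0,-6.7,0,0,0]]

```text
t: 32.8
tool_pos: [0.6732, 0.3897, 0.2241]
orientation: [0.04, 0.999, -0.0, -0.0]
ft_force: [0.4, 0.4, 1.3]
opening: 0.0004
grasp_force: 0.0
```

Emit:
move_arm:
  rows:
    - [[-3,0.2,0.2,0,0,0],[-4.5,0.4,0.3,0,0,0],[-6.1,0.5,0.3,0,0,0],[-8.5,0.7,0,0,0,0],[-9.7,0.8,-0.3,0,0,0],[-10.9,0.9,-0.6,0,0,0],[-12.4,1.0,-1.1,0,0,0],[-13.8,1.1,-1.7,0,0,0],[-15.1,1.2,-2.5,0,0,0],[-16.4,1.3,-3.3,0,0,0],[-17.6,1.4,-4.3,0,0,0],[-18.7,1.5,-5.3,0,0,0]]

```text
t: 34.0
tool_pos: [0.4874, 0.406, 0.1733]
orientation: [0.04, 0.999, 0.001, 0.002]
ft_force: [1.0, 0.5, 0.8]
opening: 0.0002
grasp_force: 0.3
```

Run:
```python
from h import *
st(); p,d,m=snap("top"); save("top6",p)
```

```text
t 34.0 tcp [0.4874 0.406  0.1733] yaw 3.061 j7 0.09 F [1.  0.5 0.8] op 0.0002 g 0.3
```

View pics/top6.png

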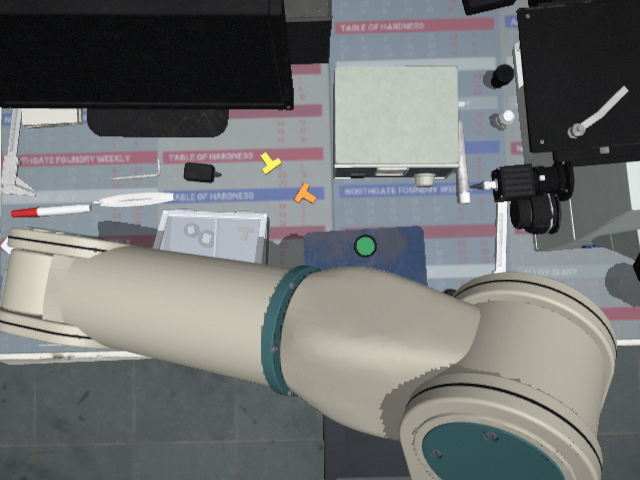

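The top view shows the lid partway down over the case at (215,235), following the finger. Continuing to shut it.

Emit:
move_arm:
  rows:
    - [[-1,0.1,-1.2,0,0,0],[-1.8,0.1,-2.4,0,0,0],[-2.3,0.2,-3.4,0,0,0],[-2.8,0.2,-4.5,0,0,0],[-3.1,0.2,-5.6,0,0,0],[-3.4,0.3,-6.8,0,0,0],[-3.6,0.3,-8.3,0,0,0],[-3.7,0.3,-9.2,0,0,0],[-3.7,0.3,-9.8,0,0,0],[-3.7,0.3,-9.8,0,0,0],[-3.7,0.3,-9.8,0,0,0]]

```text
t: 35.15
tool_pos: [0.4496, 0.4072, 0.0758]
orientation: [0.041, 0.999, -0.001, 0.001]
ft_force: [-4.6, -8.2, 28.2]
opening: 0.0006
grasp_force: 14.1
```

Emit:
move_arm:
  rows:
    - [[0,0,3,0,0,0],[0,0,8,0,0,0],[0,0,13,0,0,0],[0,-5,15,0,0,0],[0,-5,15,0,0,0],[0,-5,15,0,0,0],[0,-5,15,0,0,0]]

```text
t: 35.85
tool_pos: [0.4499, 0.3578, 0.2216]
orientation: [0.04, 0.999, 0.0, -0.0]
ft_force: [-0.3, 0.4, -0.5]
opening: 0.0005
grasp_force: 0.0
```

```bash
cat >> h.py <<'E'
def stud(name):
    st(); p,d,m=snap("wrist"); save(name,p)
    for x in eyes.silhouettes("wrist","stud_grip")[:1]:
        k=x["mask"]&(d>0)
        ys,xs=np.nonzero(k); P=np.array([world(m,a,b,depth=d[a,b]) for a,b in zip(ys,xs)])
        zt=np.percentile(P[:,2],95); Q=P[P[:,2]>zt-.006]
        (cx,cy),(a,b),ang=cv2.minAreaRect((Q[:,:2]*1000).astype(np.float32))
        u=np.linalg.svd(Q[:,:2]-Q[:,:2].mean(0))[2][0]
        print("stud",x["score"],np.round(x["at"]),"ztop",zt,"mean",np.round(Q.mean(0),4),"rect",cx,cy,a,b,ang,"axis",u, np.arctan2(u[1],u[0]))
    for x in eyes.tip_of("wrist","stud_grip")[:1]: print("tip",np.round(world(m,*x["at"],.077),4))
    e=[]
    for y in(.30,.34,.375,.42):
        r,c=np.round(pix(m,[.48,y,.051])).astype(int)
        if 0<=r<480 and 0<=c<640: e.append(np.round(world(m,r,c,depth=d[r,c]),3).tolist())
    print("lid pts",e)
E
python3 - <<'E'
from h import *
stud("w7")
E
```

```text
t 35.85 tcp [0.4499 0.3578 0.2216] yaw 3.061 j7 0.1 F [-0.3  0.4 -0.5] op 0.0005 g 0.0
stud 0.91 [233. 312.] ztop 0.08632876063307474 mean [0.4495 0.3568 0.0848] rect 450.1054992675781 356.7716369628906 35.465301513671875 8.209213256835938 31.025663375854492 axis [0.85638696 0.51633456] 0.5425652814101792
tip [0.4503 0.3539 0.077 ]
lid pts [[0.481, 0.299, 0.047], [0.481, 0.34, 0.048], [0.482, 0.375, 0.047], [0.481, 0.421, 0.047]]
```

View pics/w7.png

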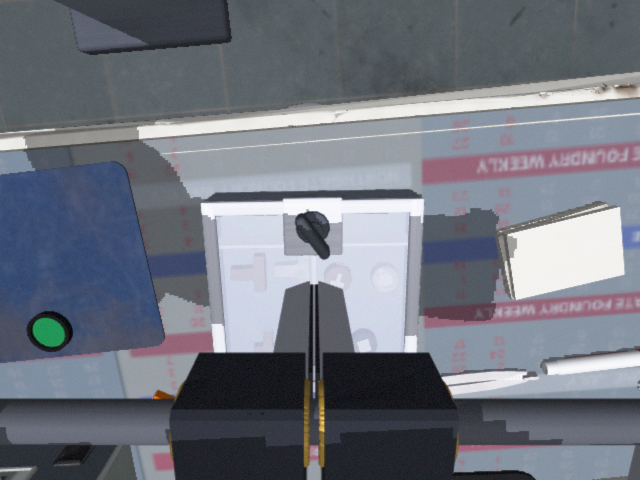

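The lid is shut, and the wing is seen at (313,233), 0.62 rad short of the front-to-hinge line (turn about 0.95). Going down to grip it.

Emit:
move_arm:
  fingers: 3.2
  rows:
    - [[0,-0.1,-2,0,0,0.15],[0,-0.1,-5,0,0,0.3],[0,-0.1,-8,0,0,0.45],[0,-0.1,-8,0,0,0.6],[0,-0.1,-8,0,0,0.62],[0,-0.1,-10.5,0,0,0.62],[0,-0.1,-12.8,0,0,0.62],[0,-0.1,-12.8,0,0,0.62],[0,-0.1,-12.8,0,0,0.62]]

```text
t: 36.9
tool_pos: [0.4498, 0.3575, 0.0951]
orientation: [-0.266, 0.964, 0.0, 0.0]
ft_force: [0.7, -0.3, 0.7]
opening: 0.032
grasp_force: 0.0
```

Emit:
move_arm:
  fingers: 0.2
  rows:
    - [[0,0,0,0,0,0],[0,0,0,0,0,0],[0,0,0,0,0,0],[0,0,0,0,0,0],[0,0,0,0,0,0],[0,0,0,0,0,0]]

```text
t: 37.5
tool_pos: [0.4505, 0.3565, 0.0948]
orientation: [-0.266, 0.964, -0.0, 0.0]
ft_force: [2.1, -0.6, 2.0]
opening: 0.0076
grasp_force: 30.0
```

Run:
```python
from h import *
st(); print(robot.sense()["wrist_torque"])
```

```text
t 37.5 tcp [0.4505 0.3565 0.0948] yaw -2.603 j7 0.5 F [ 2.1 -0.6  2. ] op 0.0076 g 30.0
[-0.00385731 -0.37248771  0.04190933]
```

Emit:
move_arm:
  rows:
    - [[0,0,0,0,0,-0.12],[0,0,0,0,0,-0.24],[0,0,0,0,0,-0.36],[0,0,0,0,0,-0.48],[0,0,0,0,0,-0.6],[0,0,0,0,0,-0.62],[0,0,0,0,0,-0.62],[0,0,0,0,0,-0.62]]

```text
t: 38.3
tool_pos: [0.4504, 0.3569, 0.0946]
orientation: [0.039, 0.999, 0.0, 0.0]
ft_force: [0.9, 0.3, 0.6]
opening: 0.0076
grasp_force: 30.0
```

Run:
```python
from h import *
stud("w8"); print(robot.sense()["wrist_torque"])
```

```text
t 38.3 tcp [0.4504 0.3569 0.0946] yaw 3.063 j7 -0.05 F [0.9 0.3 0.6] op 0.0076 g 30.0
stud 0.65 [305. 311.] ztop 0.08566104739461161 mean [0.4485 0.3569 0.0843] rect 449.9703674316406 356.47821044921875 8.313933372497559 35.85332489013672 84.76832580566406 axis [ 0.99694582 -0.07809631] -0.07817591337059851
tip [0.4491 0.3556 0.077 ]
lid pts [[0.482, 0.299, 0.048], [0.439, 0.349, 0.125], [0.442, 0.371, 0.12], [0.482, 0.421, 0.047]]
[ 0.24045028 -0.70538904 -0.05950138]
```

Wing axis is now at −0.08 rad, in line with the case. Pushing in.

Emit:
move_arm:
  rows:
    - [[0,0,-0.3,0,0,0],[0,0,-0.6,0,0,0],[0,0,-0.9,0,0,0],[0,0,-1.2,0,0,0],[0,0,-1.4,0,0,0],[0,0,-1.4,0,0,0],[0,0,-1.4,0,0,0],[0,0,-1.4,0,0,0]]

```text
t: 39.25
tool_pos: [0.4504, 0.357, 0.0823]
orientation: [0.04, 0.999, 0.0, 0.001]
ft_force: [1.0, -2.5, 16.8]
opening: 0.0077
grasp_force: 30.0
```

Run:
```python
from h import *
stud("w9"); print(robot.sense()["wrist_torque"])
```

```text
t 39.25 tcp [0.4504 0.357  0.0823] yaw 3.061 j7 -0.07 F [ 1.  -2.5 16.8] op 0.0077 g 30.0
stud 0.75 [308. 310.] ztop 0.0735309074202634 mean [0.4486 0.357  0.0722] rect 449.7780456542969 356.8099670410156 7.753726482391357 35.747886657714844 85.11593627929688 axis [ 0.99703757 -0.07691606] -0.07699210615743396
tip [0.4437 0.3575 0.077 ]
lid pts [[0.415, 0.338, 0.162], [0.416, 0.354, 0.159], [0.442, 0.371, 0.116], [0.482, 0.421, 0.048]]
[-0.59172487 -0.41754879  0.02970329]
```

The stud went in 12 mm, so I'll turn the further quarter while still pushing.

Emit:
move_arm:
  rows:
    - [[0,0,0,0,0,-0.14],[0,0,0,0,0,-0.28],[0,0,0,0,0,-0.42],[0,0,0,0,0,-0.56],[0,0,0,0,0,-0.7],[0,0,0,0,0,-0.84],[0,0,0,0,0,-0.98],[0,0,0,0,0,-1.12],[0,0,0,0,0,-1.26],[0,0,0,0,0,-1.4],[0,0,0,0,0,-1.5],[0,0,0,0,0,-1.58]]

```text
t: 40.6
tool_pos: [0.4511, 0.3575, 0.0823]
orientation: [0.74, 0.673, 0.002, 0.0]
ft_force: [1.8, -0.7, 15.8]
opening: 0.0077
grasp_force: 30.0
```

Emit:
move_arm:
  rows:
    - [[0,0,0,0,0,0],[0,0,0,0,0,0],[0,0,0,0,0,0]]

```text
t: 40.9
tool_pos: [0.4511, 0.3575, 0.0823]
orientation: [0.738, 0.674, 0.002, 0.0]
ft_force: [1.5, -1.2, 16.8]
opening: 0.0079
grasp_force: 30.0
```

Run:
```python
from h import *
stud("w10"); print(robot.sense()["wrist_torque"])
```

```text
t 40.9 tcp [0.4511 0.3575 0.0823] yaw 1.48 j7 -1.37 F [ 1.5 -1.2 16.8] op 0.0079 g 30.0
stud 0.68 [309. 310.] ztop 0.07361958407247642 mean [0.4505 0.3588 0.0722] rect 450.3961181640625 357.4900817871094 35.2490119934082 7.870781898498535 84.60971069335938 axis [-0.08719791 -0.99619101] -1.6581051213695597
tip [0.4495 0.3628 0.077 ]
lid pts [[0.465, 0.388, 0.172], [0.48, 0.338, 0.047], [0.48, 0.374, 0.048], [0.48, 0.42, 0.049]]
[-0.3539387  -0.50004069 -0.00714082]
```

Turned to about 3.15. Letting go and rising.

Emit:
move_arm:
  fingers: 3.2
  rows:
    - [[0,0,0.3,0,0,0],[0,0,0.3,0,0,0],[0,0,0.3,0,0,0],[0,0,0.3,0,0,0],[0,0,4,0,0,0],[0,0,9,0,0,0],[0,0,14,0,0,0],[0,0,14,0,0,0],[0,0,14,0,0,0]]

```text
t: 41.95
tool_pos: [0.4502, 0.3566, 0.221]
orientation: [0.738, 0.674, 0.001, 0.0]
ft_force: [-0.6, -0.9, -1.4]
opening: 0.032
grasp_force: 0.0
```

Run:
```python
from h import *
stud("w11"); find("top",things=["filter_ring","dust_cap"])
```

```text
t 41.95 tcp [0.4502 0.3566 0.221 ] yaw 1.48 j7 -1.24 F [-0.6 -0.9 -1.4] op 0.032 g 0.0
stud 0.95 [230. 311.] ztop 0.07746349788617728 mean [0.4503 0.3581 0.076 ] rect 450.46014404296875 357.3902893066406 35.12584686279297 7.915624618530273 84.63285827636719 axis [-0.10363608 -0.99461528] -1.674618829686769
tip [0.4481 0.3611 0.077 ]
lid pts [[0.468, 0.365, 0.207], [0.48, 0.339, 0.047], [0.48, 0.374, 0.047], [0.48, 0.42, 0.048]]
filter_ring 0.91 [246. 365.] z 0.009 mean [0.5421 0.1017] rect 542.1 101.1 35 37 88.5 col [ 64 128  88]
dust_cap 0.6 [298. 452.] z 0.016 mean [ 0.4492 -0.04  ] rect 449.8 -40.2 34 34 43.2 col [52 51 54]
```

View pics/w11.png

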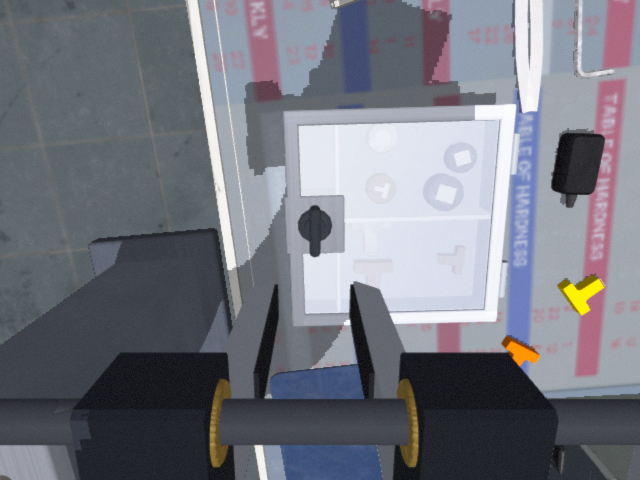

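The wing is at (314,230), parallel to the front edge, and has stayed about 9 mm in. All samples show under the shut pane, and the ring and cap haven't moved. Handing in.

```bash
python3 -c "
from cell import robot
print(robot.sign_off())"
```

```text
the job is handed in; nothing more can be done
None
```

The job is handed in at about 42 s: all five samples are in their compartments, the lid is shut and the stud is pushed in and locked, but the sign-off call returned no verdict.

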